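# Isolate the polishing lap and slacken its left-hand clamp knob

### The arm

A 7-joint arm with a two-finger parallel gripper is mounted at the origin on a cart in front of the work surface, level with it; the furniture and walls round the work are solid. World frame = base frame: x ahead of the robot, y to its left, z up, the work surface at z = 0. Lengths are in m, angles in degrees, forces in N, time in s.
With the tool pointing down it reaches from about 0.425 to 0.875 m from the base axis. Payload 4.7 kg.
Tool frame: the origin (TCP) lies midway between the tips of the shut fingers; the grasp point (between the pads) lies 19 mm behind it; z points along the fingers, y is the line along which they close (so a half turn about z gives the same grasp; the last joint's range is limited). The gripper opens to 87 mm and grips with 3 to 60 N. Pads are 19 mm wide; open, the fingers measure 117 mm over their backs; the gripper's body (75 mm by 190 mm) begins 51 mm behind the grasp point.
Start: joints at [-69.208, 18.392, -4.016, 83.108, 1.295, 78.541, -3.26], TCP at [0.222, 0.611, 0.223] pointing down, gripper open.
Joint ranges: [-163.93, 163.93], [-17.29, 119.83], [-79.2, 71.16], [3.27, 140.29], [-89.18, 269.18], [5.43, 117.66], [-154.24, 154.24]. Speed limits (degrees/s): [147.25, 147.25, 180, 180, 180, 180, 180].

### API

Orientations are given as [roll, pitch, yaw] about the fixed x, y, z axes, in that order (R = Rz(yaw) Ry(pitch) Rx(roll)).
In Python, from cell import env, viewer, boxes_of, masks_of gives the robot as it stands. The module is installed in compiled form; this text tells all that it offers.
- The arm moves only by the tool apply_moves, never from a script. Its argument "moves" is a list of rows, each a list of 7 numbers: the shift along the tool's x, y, z scaled (see below), then the turn, a rotation vector about the tool's x, y, z scaled (see below), then the opening, from 0 (shut) to 1 (fully open). A call has 1 to 20 rows; each row is the pose to reach, as a shift and turn from the pose commanded when the call began, along the tool's axes at that moment; what a row does not reach only later rows make up. The controller multiplies each number of a shift by 0.2 m and each number of a turn by 1.5 rad. A row lasts 1/10 s, in which the tool goes at most 50 mm and 8.59 degrees, less where a joint would pass 70% of its speed; a pose out of reach is approached as far as the arm can. A call with a number of a shift or a turn outside -1 to 1 is refused whole. A call with a gripper value outside its range is refused whole. The fingers move at their own pace and stop on an object; "grip_force" is the grip in N (left out, the last holds). Time passes only in rows, so rows that repeat a pose let the fingers close. It gives the time, the measured TCP pose, the force, the opening and the grip force at its end, in the units of the state.
- env.get_obs(): the state, without advancing time (a new reading comes with each control period).
- viewer.read_camera(name): name is "scene" or "top"; returns the picture (400x640x3 uint8, red, green, blue); there is no depth.
- viewer.get_calibration(name): a dict with "fov_y" (degrees; the focal length in pixels is half the picture's height over the tangent of half this angle, whatever the lens; pixels are square), "cx", "cy" (the principal point, pixels), "k1" (the pictures are not rectified: a ray, as slopes to the right and down, at radius r is drawn at 1 + k1 r^2 times it, then the intrinsics apply), "position" and "orientation" of the camera in the world. Camera axes: x right, y up, looking along -z (the intrinsics and any distortion apply to the point x, -y, -z); pixel columns grow to the right and rows downward; lengths in m; the calibration is good to about 2 mm. A picture is of the moment at which its call begins. get_calibration takes no time and is no camera call.
- env.sign_off(): hands the job in; it is judged then, once.
Trained networks look in the newest picture that a camera, given by its name, has taken for a name from the list of things; names that differ only in an ending like _2 or _b are one class to them, and where a whole thing is asked for, a point or a joint stands for the part that bears it (a point fixed in the world has none). Each returns a list of dicts, best first, with "conf" (0 to 1); they miss things now and then, are a little off and sometimes report something else, mostly with a low value. They report only what shows in the picture. A call takes as long as a camera call. They do not tell look-alikes from the thing itself.
- boxes_of(camera, target): "location" ([column, row] in pixels, amid what is visible of it).
- masks_of(camera, target): "pixels" (400x640 bool, what is visible of it) and "location" ([column, row] in pixels, amid what is visible of it).
The state is a dict: "time_s": time; "qpos": joint angles; "joint_velocities": joint speeds; "effort": joint torques, N m; "tool_pos": TCP position; "tool_rot": TCP orientation; "force": force on the tool from outside, world axes, zero at the start; "wrist_torque": the same for the moment, N m; "grip_width": finger opening in m; "grasp_force": force on a finger pad.
Only numpy, scipy, OpenCV 4.12 (cv2) and the standard library are available. Lean on these libraries where they do the work, as an engineer would, in place of code of your own. Each camera call takes 0.05 s, during which the arm holds its last target. There are 200 camera calls.

### The job

Make the polishing lap safe for a pad change: first move the black jar right outside the yellow and black taped keep-clear rectangle round the isolator, leaving it standing upright on the bench. Then turn the isolator's red handle a quarter turn clockwise to OFF, and only after that loosen the lap's black bar knob, which has a left-hand thread, by turning it clockwise up to its stop. Leave the other loose things where they are.

Things in the scene. Friction and masses are not known exactly. Their poses are not given: they have to be found in the camera images.
- isolator: power isolator: grey box 90 x 90 mm with a yellow top plate, top at 50 mm, fixed to the bench; origin under the box centre, on the axis of its handle, at bench height. Its own axes: the red handle points along -x when ON and along +y when OFF. A yellow and black tape rectangle is stuck flat on the bench round it (no thickness): in this frame x from -135 to 80 mm, y from -60 to 135 mm. A black cable gland sticks out 24 mm at the +x side
- isolator_handle (a joint): the red handle's turn about the vertical axis through the isolator's origin: 0 = ON, 1.571 = OFF, growing clockwise seen from above. Spring snap action: it is pushed back towards ON before the half-way angle (0.785) and on towards OFF after it, and stops at both ends. Moving it takes up to about 3.5 N at 100 mm from the axis
- handle_tip (a point): point on the red handle 115 mm from its axis, at mid-height (67 mm above the bench). The handle bar is 20 mm wide, spans 56 to 78 mm above the bench (hub to 80 mm), reaches 125 mm from the axis, overhanging the box
- black_jar: black pigment jar with a screw lid, 60 mm across, 90 high, 0.15 to 0.31 kg, standing on the bench inside the taped rectangle, in the path of the handle; origin at the centre of its underside
- lap: bench polishing lap: round grey pan 176 mm across with a blue pad disc (140 mm across, top at 52 mm), fixed to the bench; origin under its centre, on the knob's axis, at bench height
- lap_knob (a joint): the black bar knob's turn about the vertical axis through the lap's origin; left-hand thread: grows clockwise seen from above, which loosens. It starts tight between 0 and 0.4 and its loose stop is at 1.75 (so about a quarter turn). Stiff by friction (0.28 N m, about 6 N at 48 mm), stays where it is left
- knob_wing (a point): point on one of the knob's two alike wings, 50 mm from the axis, at mid-height (78 mm above the bench); the other wing is opposite. The bar is 116 mm long, 18 mm wide, spans 67 to 89 mm above the bench
- post_foot (a point): foot of the fixed coolant post, on the bench, 130 mm from the lap's axis: steel pillar 18 mm thick (blue collar 26 mm, foot 44 mm), 171 mm high, with a brass nozzle reaching 27 mm inward from the pillar's centre towards the lap's axis at 155 to 171 mm height; it can stand behind, left of or in front of the lap, not at its right (-y)
- mallet: stone-carver's mallet, grey bell head and wooden handle, 199 x 68 mm, lying, 68 high; long axis = its y, head towards -y; loose bystander; origin at the centre of its underside
- red_tin: small red paint tin, 78 mm across, 77 high, standing; loose bystander; origin at the centre of its underside
- wax_tin: white and green tin with a grey lid, 67 mm across, 44 high; loose bystander; origin at the centre of its underside
- tape: roll of grey tape, 100 mm across, 48 high, lying flat; loose bystander; origin at the centre of its underside
- block: grey rubbing stone block, 26 x 68 x 22 mm, long along its y; loose bystander; origin at the centre of its underside
Not all that is in view belongs to the job. Leave any orange look-alike of the black_jar alone.

How it is judged (in metres and radians):
On the way, in this order (a step that is already met when the one before it is completed fails the run):
1. the black jar stands upright on the bench outside the taped rectangle ((y of black_jar in the frame of isolator above 0.163 m or x of black_jar in the frame of isolator below -0.163 m or y of black_jar in the frame of isolator below -0.088 m or x of black_jar in the frame of isolator above 0.108 m) and angle between black_jar's own z axis and vertical below 0.12 rad and height (world z) of black_jar between -0.008 and 0.008 m), for 0.2 s.
2. the isolator handle is at OFF (value of joint isolator_handle above 1.4 rad), for 0.2 s.
3. the lap's knob is turned clockwise to its loose stop (value of joint lap_knob above 1.5 rad), for 0.2 s.
At the end, for the whole second after the job is handed in: The black jar stands upright (within 7 degrees) and still on the bench wholly outside the taped rectangle (within 2 mm), the isolator handle is at OFF (within 10 degrees), and the lap's knob is turned clockwise to within 14 degrees of its loose stop (all of step 1 and value of joint isolator_handle above 1.4 rad and value of joint lap_knob above 1.5 rad and linear speed of black_jar below 0.02 m/s); the robot touches nothing.
It fails at once if a loose bystander (mallet, red tin, wax tin, grey tape roll, rubbing stone) is moved by more than 30 mm (distance of any of mallet, red_tin, wax_tin, tape, block from where it was at the start of the episode above 0.03 m).
It fails at once if the black jar is tipped by more than 35 degrees (angle between black_jar's own z axis and vertical above 0.6 rad).
It also fails if it takes over 67 s, if anything falls off the work surface, if the arm or the gripper's body presses on something with over 40 N, if the wrist force passes 120 N, or if a joint passes its speed limit or range.

## Working session

There is one attempt and no reset: what is moved stays moved. The work goes in short steps, Python scripts to look and compute and a tool call to move; the robot and the scene stay as the last step left them, time stands still between calls to the robot, and variables do not carry over. Pictures are saved under pics/ and viewed, at most 10 in all, crops included, and the job is handed in when it is done.

Besides the shell and the picture viewer there is one more tool, called after "Emit:" by a JSON object that holds its "fn" and its "kwargs", one argument or row to a line. apply_moves: Moves the arm, as the interface text tells. Shifts and turns lie within -1 to 1; 1 stands for 0.2 m of shift or 1.5 rad of turn. Its arguments: {"type":"object","properties":{"moves":{"type":"array","items":{"type":"array","items":{"type":"number","minimum":-1,"maximum":1}}},"grip_force":{"type":"number"}},"required":["moves"]}

```bash
mkdir -p pics; cat > h.py <<'E'
from cell import env, viewer, boxes_of, masks_of
import numpy as np, cv2
from scipy.spatial.transform import Rotation as R
def cal(n):
    c=viewer.get_calibration(n); f=200/np.tan(np.radians(c['fov_y'])/2)
    o=np.array(c['orientation'],float)
    M=R.from_euler('xyz',o,degrees=True).as_matrix() if o.size==3 else (o if o.shape==(3,3) else None)
    return c,f,M,np.array(c['position'])
def ray(n,uv):
    c,f,M,p=cal(n); d=np.array([(uv[0]-c['cx'])/f,(uv[1]-c['cy'])/f]); s=d.copy()
    for _ in range(30): s=d/(1+c['k1']*(s@s))
    return p,M@np.array([s[0],-s[1],-1])
def atz(n,uv,z=0):
    p,d=ray(n,uv); return p+d*(z-p[2])/d[2]
def proj(n,X):
    c,f,M,p=cal(n); q=M.T@(np.array(X)-p); s=np.array([q[0],-q[1]])/-q[2]
    return s*(1+c['k1']*(s@s))*f+[c['cx'],c['cy']]
def save(n,name):
    im=viewer.read_camera(n); cv2.imwrite('pics/'+name,im[:,:,::-1]); return im
E
python3 - <<'E'
from h import *
for n in('scene','top'):
    print(viewer.get_calibration(n)); save(n,n+'0.png')
    for t in['isolator','handle_tip','black_jar','lap','knob_wing','lap_knob','post_foot','mallet','red_tin','wax_tin','tape','block']:
        print(n,t,[(round(b['conf'],2),np.round(b['location']).tolist(),atz(n,b['location'],0.05).round(3)[:2].tolist()) for b in boxes_of(n,t)[:3]])
print(env.get_obs())
E
```

```text
{'fov_y': 47.47092452134682, 'cx': 313.22921532528517, 'cy': 204.41816081595857, 'k1': -0.021302231112250356, 'position': array([-0.20146727, -0.68668204,  1.14344778]), 'orientation': array([ 42.1478256 ,   0.75179923, -51.32208136])}
scene isolator [(0.71, [254.0, 183.0], [0.516, 0.162]), (0.23, [350.0, 243.0], [0.508, -0.242])]
scene handle_tip [(0.83, [249.0, 183.0], [0.505, 0.178]), (0.37, [350.0, 229.0], [0.553, -0.211])]
scene black_jar [(0.85, [195.0, 197.0], [0.349, 0.273]), (0.79, [221.0, 180.0], [0.457, 0.262]), (0.74, [230.0, 222.0], [0.342, 0.104])]
scene lap [(0.69, [351.0, 241.0], [0.515, -0.24])]
scene knob_wing [(0.61, [349.0, 230.0], [0.549, -0.209])]
scene lap_knob [(0.85, [350.0, 228.0], [0.554, -0.208])]
scene post_foot [(0.76, [317.0, 252.0], [0.422, -0.185])]
scene mallet [(0.88, [354.0, 178.0], [0.742, -0.092]), (0.49, [415.0, 273.0], [0.534, -0.451])]
scene red_tin [(0.75, [406.0, 220.0], [0.69, -0.329])]
scene wax_tin [(0.55, [265.0, 233.0], [0.379, -0.015])]
scene tape [(0.74, [349.0, 231.0], [0.544, -0.211]), (0.58, [319.0, 253.0], [0.421, -0.193]), (0.57,
[... 1175 characters left out ...]
1.3, 'qpos': array([-69.20909867,  18.39287802,  -4.01758777,  83.10846461,
         1.2960853 ,  78.5399094 ,  -3.2575359 ]), 'joint_velocities': array([-0.06098912, -0.08025739,  0.04820534, -0.07749647, -0.06133596,
        0.09138499, -0.07889718]), 'effort': array([-3.43794482e-04, -4.91102672e+01, -4.03164038e-01, -3.12777007e+01,
       -6.36606524e-02,  3.33553960e-02,  1.15252448e-05]), 'tool_pos': array([0.22215732, 0.61087721, 0.22256789]), 'tool_rot': array([1.79996052e+02, 3.30086655e-03, 1.60022006e+02]), 'force': array([-0.5405467 ,  0.48059849,  0.35710637]), 'wrist_torque': array([-0.00657618,  0.00364678, -0.00961903]), 'grasp_force': 0.0, 'grip_width': 0.08708884554232434}
```

View pics/top0.png

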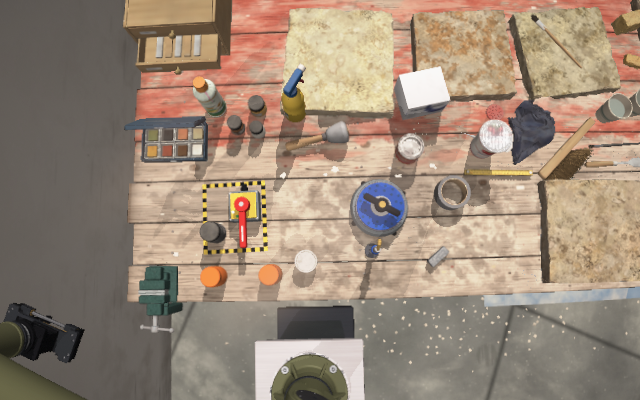

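View pics/scene0.png

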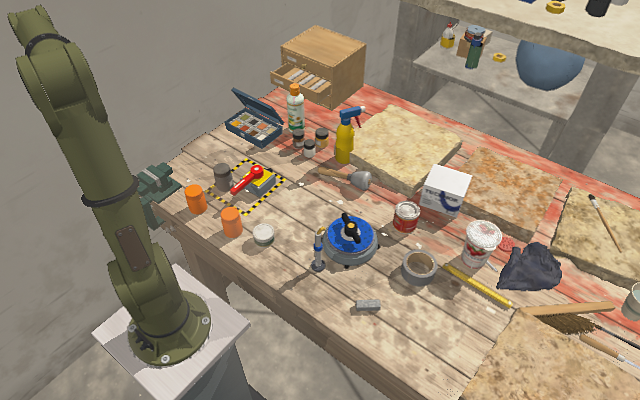

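The black jar is at about (210,231) in the top view, left of the red handle, which runs from (241,204) to (243,246). The orange look-alikes are at (212,276) and (269,274). The post stands on the robot's side of the lap, at (374,250), and the knob is at (380,206). I'll zoom in to get exact poses.

```bash
python3 - <<'E'
from h import *
im=cv2.imread('pics/top0.png')
a=im[172:262,192:282];b=im[172:262,335:425]
cv2.imwrite('pics/z.png',cv2.resize(np.hstack([a,b]),(800,400),interpolation=cv2.INTER_CUBIC))
viewer.read_camera('top');viewer.read_camera('scene')
for n in('top','scene'):
    for b in masks_of(n,'black_jar')[:4]+masks_of(n,'lap')[:1]+masks_of(n,'isolator_handle')[:1]:
        ys,xs=np.where(b['pixels']);print(n,round(b['conf'],2),b['location'],xs.min(),xs.max(),ys.min(),ys.max())
E
```

```text
top 0.94 [213.1, 274.5] 200 227 267 286
top 0.69 [266.6, 273.9] 258 281 264 285
top 0.6 [211.0, 231.6] 200 225 222 242
top 0.57 [376.5, 206.8] 350 407 179 237
top 0.75 [239.0, 220.2] 234 249 196 248
scene 0.96 [232.1, 222.1] 221 242 207 237
scene 0.84 [194.9, 198.0] 186 206 185 213
scene 0.74 [350.8, 243.6] 322 379 214 267
scene 0.72 [248.6, 178.2] 230 263 166 195
```

View pics/z.png

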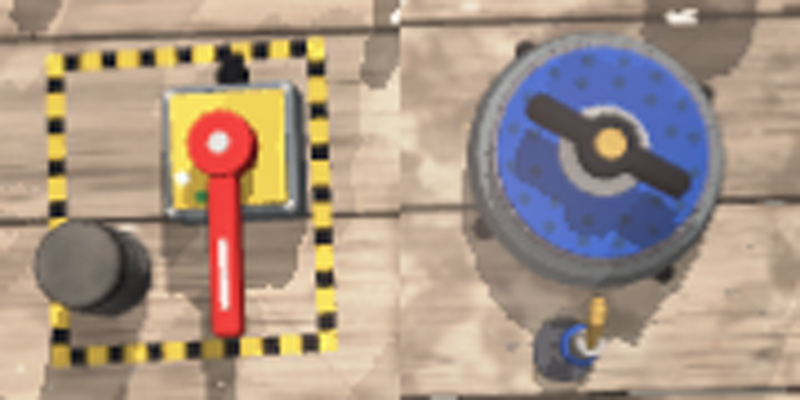

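The zoom shows the tape corners at crop (47,53), (325,38), (337,350) and (52,363), the hub at (218,142) and the handle end at (228,335). The jar lid is at (78,267), and the knob runs from (530,98) to (688,190) around (610,144).

```bash
python3 - <<'E'
from h import *
def A(u,v,z): return atz('top',(192+(u+.5)/4.444-.5,172+(v+.5)/4.444-.5),z)[:2]
def B(u,v,z): return atz('top',(335+(u-400+.5)/4.444-.5,172+(v+.5)/4.444-.5),z)[:2]
C=np.array([A(47,53,0),A(325,38,0),A(337,350,0),A(52,363,0)])
L=np.array([[.08,.135],[.08,-.06],[-.135,-.06],[-.135,.135]])
cm,lm=C.mean(0),L.mean(0);H=(L-lm).T@(C-cm);U,S,V=np.linalg.svd(H);Rm=V.T@U.T
yaw=np.degrees(np.arctan2(Rm[1,0],Rm[0,0]));o=cm-Rm@lm
print('iso',o,yaw,'res',(L@Rm.T+o-C).round(4).tolist())
h,t=A(218,142,.08),A(228,335,.078);print('hub',h,'tip',t,np.degrees(np.arctan2(*(t-h)[::-1])),np.linalg.norm(t-h))
j=A(78,267,.09);print('jar',j,Rm.T@(j-o))
k=B(610,144,.092);w1,w2=B(530,98,.089),B(688,190,.089);print('knob',k,(w1+w2)/2,w1,w2,np.degrees(np.arctan2(*(w1-w2)[::-1])),np.linalg.norm(w1-w2))
print('post',B(562,350,0),'nozzle',B(598,300,.163))
print('lap pan',B(597,158,.04))
print('scene proj jar',proj('scene',[*j,.045]))
E
```

```text
iso [0.5496769  0.18337203] 1.8365347979010431 res [[-0.0002, -0.0003], [0.0004, -0.0002], [0.0002, 0.0005], [-0.0005, 0.0001]]
hub [0.54877717 0.18425512] tip [0.42482405 0.17766104] -176.95484030046222 0.12412838946993848
jar [0.46905782 0.27188663] [-0.07774094  0.09105282]
knob [ 0.53658491 -0.21754403] [ 0.53708726 -0.21720518] [ 0.56778479 -0.16809888] [ 0.50638973 -0.26631148] 57.989504108650195 0.11582343801564157
post [ 0.40978013 -0.19184502] nozzle [ 0.4344533  -0.19707021]
lap pan [ 0.53440395 -0.21553273]
scene proj jar [222.14526321 177.71560315]
```

Emit:
{"fn": "apply_moves", "kwargs": {
  "moves": [
    [-0.87,-0.586,0,0,0,-0.2327,1],
    [-0.87,-0.586,0,0,0,-0.2327,1],
    [-0.87,-0.586,0,0,0,-0.2327,1],
    [-0.87,-0.586,0,0,0,-0.2327,1],
    [-0.87,-0.586,0,0,0,-0.2327,1],
    [-0.87,-0.586,0,0,0,-0.2327,1],
    [-0.87,-0.586,0,0,0,-0.2327,1]
  ],
  "grip_force": 20
}}

```text
time_s: 2.4
tool_pos: [0.3444, 0.4427, 0.2227]
tool_rot: [179.9, -0.0, -179.9]
force: [-0.4, -0.3, 0.9]
grip_width: 0.087
grasp_force: 0.0
```

Emit:
{"fn": "apply_moves", "kwargs": {
  "moves": [
    [-0.62,-0.85,0,0,0,0,1],
    [-0.62,-0.85,0,0,0,0,1],
    [-0.62,-0.85,0,0,0,0,1],
    [-0.62,-0.85,0,0,0,0,1],
    [-0.62,-0.85,0,0,0,0,1],
    [-0.62,-0.85,0,0,0,0,1],
    [-0.62,-0.85,0,0,0,0,1]
  ]
}}

```text
time_s: 3.1
tool_pos: [0.4682, 0.2744, 0.2224]
tool_rot: [179.9, -0.1, -179.8]
force: [0.6, 1.0, 0.3]
grip_width: 0.0868
grasp_force: 0.0
```

```bash
python3 - <<'E'
from h import *
save('scene','s1.png');o=env.get_obs();print(o['tool_pos'],o['tool_rot'])
E
```

```text
[0.46790293 0.27461303 0.22234483] [ 1.79946710e+02 -5.29111321e-02 -1.79694013e+02]
```

View pics/s1.png

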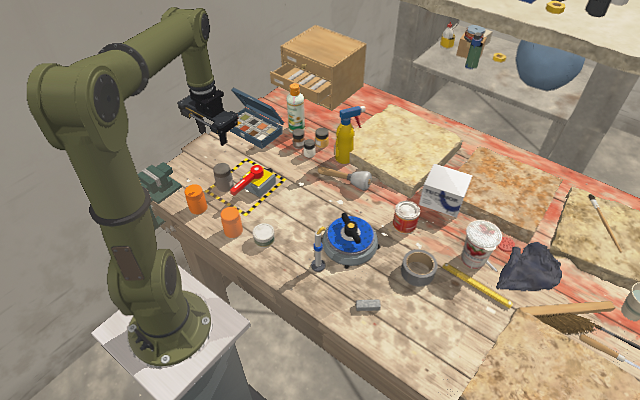

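The gripper hangs open above the jar, at about (208,115) in the scene view. I'll descend and grip.

Emit:
{"fn": "apply_moves", "kwargs": {
  "moves": [
    [0,-0.01,0.2,0,0,0,1],
    [0,-0.01,0.4,0,0,0,1],
    [0,-0.01,0.55,0,0,0,1],
    [0,-0.01,0.7,0,0,0,1],
    [0,-0.01,0.8,0,0,0,1],
    [0,-0.01,0.9,0,0,0,1],
    [0,-0.01,0.9,0,0,0,1],
    [0,-0.01,0.9,0,0,0,1],
    [0,-0.01,0.9,0,0,0,0],
    [0,-0.01,0.9,0,0,0,0],
    [0,-0.01,0.9,0,0,0,0],
    [0,-0.01,0.9,0,0,0,0],
    [0,-0.01,0.9,0,0,0,0],
    [0,-0.01,0.9,0,0,0,0],
    [0,-0.01,0.9,0,0,0,0],
    [0,-0.01,0.9,0,0,0,0]
  ],
  "grip_force": 15
}}

```text
time_s: 4.75
tool_pos: [0.4703, 0.2706, 0.0434]
tool_rot: [179.9, 0.1, -180.0]
force: [0.4, 4.2, 6.2]
grip_width: 0.0585
grasp_force: 15.0
```

Emit:
{"fn": "apply_moves", "kwargs": {
  "moves": [
    [0,0,-0.05,0,0,0,0],
    [0,0,-0.12,0,0,0,0],
    [0,0,-0.15,0,0,0,0],
    [-0.02,0.1,-0.15,0,0,0,0],
    [-0.05,0.2,-0.15,0,0,0,0],
    [-0.08,0.35,-0.15,0,0,0,0],
    [-0.1,0.5,-0.15,0,0,0,0],
    [-0.1,0.55,-0.15,0,0,0,0],
    [-0.1,0.57,-0.15,0,0,0,0],
    [-0.1,0.57,-0.15,0,0,0,0],
    [-0.1,0.57,-0.15,0,0,0,0]
  ]
}}

```text
time_s: 5.85
tool_pos: [0.4899, 0.3814, 0.0724]
tool_rot: [-179.9, -0.0, 179.9]
force: [-0.4, -0.9, -2.8]
grip_width: 0.0589
grasp_force: 15.0
```

```bash
python3 - <<'E'
from h import *
save('scene','s2.png');o=env.get_obs();print(o['tool_pos'],o['tool_rot'],o['force'],o['grip_width'])
E
```

```text
[0.49007272 0.38141358 0.07255806] [-1.79933971e+02 -1.62205696e-03  1.79905881e+02] [ 1.28258461 -0.61017387 -2.35817006] 0.05871800063156963
```

View pics/s2.png

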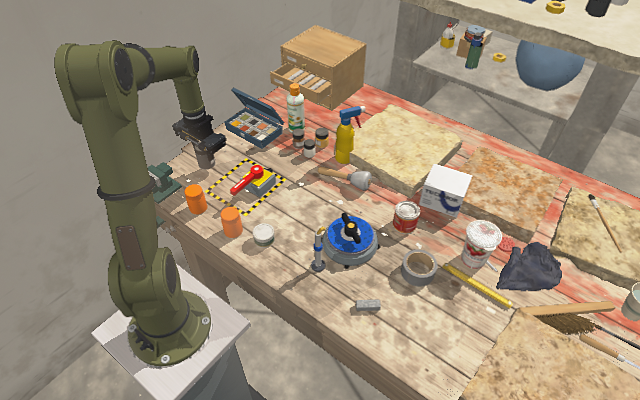

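The jar is held at about (205,155) and is left of the tape. I'll lower it, release and rise.

Emit:
{"fn": "apply_moves", "kwargs": {
  "moves": [
    [0,0,0.05,0,0,0,0],
    [0,0,0.1,0,0,0,0],
    [0,0,0.125,0,0,0,0],
    [0,0,0.14,0,0,0,0],
    [0,0,0.147,0,0,0,0],
    [0,0,0.147,0,0,0,0],
    [0,0,0.147,0,0,0,0],
    [0,0,0.147,0,0,0,0.5],
    [0,0,0.147,0,0,0,1],
    [0,0,0.147,0,0,0,1],
    [0,0,0.147,0,0,0,1],
    [0,0,0.147,0,0,0,1],
    [0,0,0,0,0,0,1],
    [0,0,-0.2,0,0,0,1],
    [0,0,-0.4,0,0,0,1],
    [0,0,-0.6,0,0,0,0],
    [0,0,-0.6,0,0,0,0]
  ]
}}

```text
time_s: 7.6
tool_pos: [0.4928, 0.3857, 0.1999]
tool_rot: [179.5, 0.5, -180.0]
force: [0.8, 0.2, 0.8]
grip_width: 0.078
grasp_force: 0.0
```

```bash
python3 - <<'E'
from h import *
o=env.get_obs();print(o['tool_pos'],o['tool_rot'],o['force'],o['grip_width'])
save('scene','s3.png');print([(b['conf'],b['location']) for b in masks_of('scene','black_jar')])
im=save('top','t3.png');print(proj('scene',[.49,.381,.045]),proj('top',[.49,.381,.09]))
cv2.imwrite('pics/t3z.png',cv2.resize(cv2.hconcat([im[160:280,130:290],cv2.imread('pics/s3.png')[100:220,140:300,::-1].copy()])[:,:,::-1],(800,300),interpolation=cv2.INTER_CUBIC))
E
```

```text
[0.49278449 0.38574811 0.19990254] [ 179.52422589    0.53480605 -179.99552045] [0.80910812 0.24190174 0.77617477] 0.07802109736916754
[(0.61, [204.0, 161.4]), (0.58, [230.9, 222.8]), (0.56, [197.3, 198.4])]
[205.28908815 161.36168121] [171.76617822 225.01545335]
```

View pics/t3z.png

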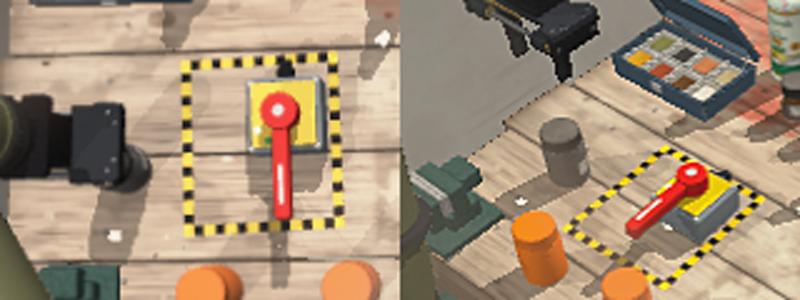

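The jar stands upright left of the tape, at about (565,155) in the right panel. Next is the handle: I'll shut the fingers and move to its -y side.

Emit:
{"fn": "apply_moves", "kwargs": {
  "moves": [
    [0.05,-0.2,0,0,0,0,0],
    [0.1,-0.4,0,0,0,0,0],
    [0.2,-0.6,0,0,0,0,0],
    [0.2,-0.8,0,0,0,0,0],
    [0.2,-0.98,0,0,0,0,0],
    [0.2,-0.98,0,0,0,0,0],
    [0.2,-0.98,0,0,0,0,0]
  ]
}}

```text
time_s: 8.45
tool_pos: [0.449, 0.1864, 0.1912]
tool_rot: [-180.0, -0.1, 179.9]
force: [-0.6, 0.3, -0.1]
grip_width: 0.0109
grasp_force: 0.0
```

Emit:
{"fn": "apply_moves", "kwargs": {
  "moves": [
    [0,-0.24,0,0,0,0,0],
    [0,-0.24,0,0,0,0,0],
    [0,-0.24,0,0,0,0,0],
    [0,-0.24,0.2,0,0,0,0],
    [0,-0.24,0.4,0,0,0,0],
    [0,-0.24,0.55,0,0,0,0],
    [0,-0.24,0.665,0,0,0,0],
    [0,-0.24,0.665,0,0,0,0],
    [0,-0.24,0.665,0,0,0,0],
    [0,-0.24,0.665,0,0,0,0]
  ]
}}

```text
time_s: 9.45
tool_pos: [0.4508, 0.1405, 0.0609]
tool_rot: [179.9, 0.1, -179.9]
force: [0.7, -0.6, 0.4]
grip_width: 0.0005
grasp_force: 0.0
```

```bash
python3 - <<'E'
from h import *
o=env.get_obs();print(o['tool_pos'],o['tool_rot'],o['force'],o['grip_width'])
p=o['tool_pos'][:2];c=np.array([.549,.184]);r0=np.linalg.norm(p-c)
for ps in range(-15,71,6):
    w=c+.1*np.array([-np.cos(np.radians(ps)),np.sin(np.radians(ps))]);d=(w-p)/.2;print(ps,[round(-d[0],2),round(d[1],2)])
save('scene','s4.png')
E
```

```text
[0.45080692 0.14050849 0.06087343] [ 1.79936496e+02  1.21234665e-01 -1.79917692e+02] [ 0.71155024 -0.5579043   0.36360136] 0.0005293130731468967
-15 [np.float64(-0.01), np.float64(0.09)]
-9 [np.float64(0.0), np.float64(0.14)]
-3 [np.float64(0.01), np.float64(0.19)]
3 [np.float64(0.01), np.float64(0.24)]
9 [np.float64(0.0), np.float64(0.3)]
15 [np.float64(-0.01), np.float64(0.35)]
21 [np.float64(-0.02), np.float64(0.4)]
27 [np.float64(-0.05), np.float64(0.44)]
33 [np.float64(-0.07), np.float64(0.49)]
39 [np.float64(-0.1), np.float64(0.53)]
45 [np.float64(-0.14), np.float64(0.57)]
51 [np.float64(-0.18), np.float64(0.61)]
57 [np.float64(-0.22), np.float64(0.64)]
63 [np.float64(-0.26), np.float64(0.66)]
69 [np.float64(-0.31), np.float64(0.68)]
```

Emit:
{"fn": "apply_moves", "kwargs": {
  "moves": [
    [-0.01,0.09,0,0,0,0,0],
    [0,0.14,0,0,0,0,0],
    [0.01,0.19,0,0,0,0,0],
    [0.01,0.24,0,0,0,0,0],
    [0,0.3,0,0,0,0,0],
    [-0.01,0.35,0,0,0,0,0],
    [-0.02,0.4,0,0,0,0,0],
    [-0.05,0.44,0,0,0,0,0],
    [-0.07,0.49,0,0,0,0,0],
    [-0.1,0.53,0,0,0,0,0],
    [-0.14,0.57,0,0,0,0,0],
    [-0.18,0.61,0,0,0,0,0],
    [-0.22,0.64,0,0,0,0,0],
    [-0.26,0.66,0,0,0,0,0],
    [-0.3,0.68,0,0,0,0,0],
    [-0.3,0.68,0,0,0,0,0],
    [-0.3,0.68,0,0,0,0,0]
  ]
}}

```text
time_s: 11.2
tool_pos: [0.5097, 0.275, 0.0594]
tool_rot: [-180.0, -0.0, 180.0]
force: [-0.8, -0.6, -0.4]
grip_width: 0.0005
grasp_force: 0.0
```

Emit:
{"fn": "apply_moves", "kwargs": {
  "moves": [
    [0.08,0,0,0,0,0,0],
    [0.1,0,-0.1,0,0,0,0],
    [0.1,0,-0.3,0,0,0,0],
    [0.1,0,-0.5,0,0,0,0],
    [0.1,0,-0.7,0,0,0,0],
    [0.1,-0.2,-0.7,0,0,0,0],
    [0.1,-0.4,-0.7,0,0,0,0],
    [0.1,-0.6,-0.7,0,0,0,0],
    [0.1,-0.8,-0.7,0,0,0,0],
    [0.1,-1,-0.7,0,0,0,0],
    [0.1,-1,-0.7,0,0,0,0],
    [0.1,-1,-0.7,0,0,0,0]
  ]
}}

```text
time_s: 12.4
tool_pos: [0.4894, 0.0745, 0.1997]
tool_rot: [179.9, 0.0, 179.9]
force: [-0.1, 0.7, -0.2]
grip_width: 0.0006
grasp_force: 0.0
```

```bash
python3 - <<'E'
from h import *
o=env.get_obs();print(o['tool_pos'],o['tool_rot'],o['force'])
im=save('scene','s5.png')[:,:,::-1]
cv2.imwrite('pics/s5z.png',cv2.resize(im[100:300,140:460],(800,500),interpolation=cv2.INTER_CUBIC))
E
```

```text
[0.48937239 0.07448588 0.19973086] [1.79934275e+02 6.21305179e-03 1.79868927e+02] [-0.09424958  0.65076191 -0.24472948]
```

View pics/s5z.png

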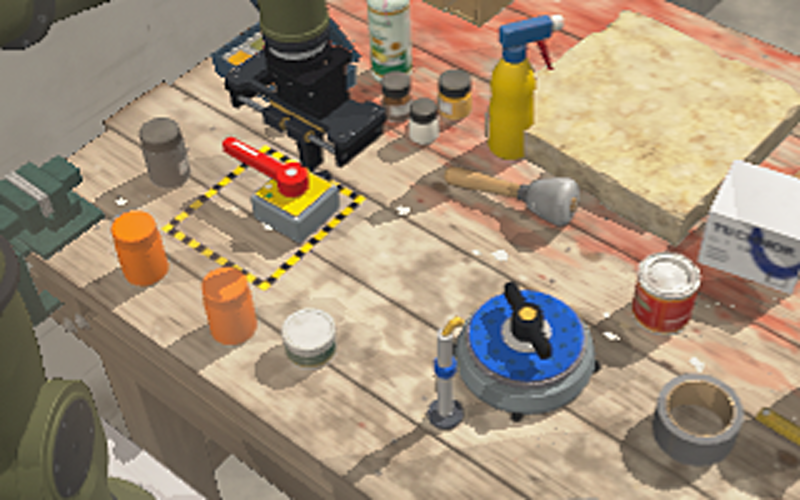

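The handle is at OFF, pointing along +y, and the jar is untouched. Now to the knob.

Emit:
{"fn": "apply_moves", "kwargs": {
  "moves": [
    [-0.03,-0.2,0,0,0,0,0],
    [-0.06,-0.4,0,0,0,0,0],
    [-0.1,-0.6,0,0,0,0,0],
    [-0.16,-0.8,0,0,0,0,0],
    [-0.16,-0.95,0,0,0,0,0],
    [-0.16,-0.95,0,0,0,0,0],
    [-0.16,-0.95,0,0,0,0,0]
  ]
}}

```text
time_s: 13.15
tool_pos: [0.522, -0.1134, 0.1992]
tool_rot: [180.0, -0.0, -179.9]
force: [0.2, -0.0, 0.2]
grip_width: 0.0003
grasp_force: 0.0
```

Emit:
{"fn": "apply_moves", "kwargs": {
  "moves": [
    [0,-0.15,0,0,0,0,0],
    [0,-0.27,0,0,0,0,0],
    [0,-0.27,0,0,0,0,0],
    [0,-0.27,0.2,0,0,0,0],
    [0,-0.27,0.4,0,0,0,0],
    [0,-0.27,0.55,0,0,0,0],
    [0,-0.27,0.65,0,0,0,0],
    [0,-0.27,0.65,0,0,0,0],
    [0,-0.27,0.65,0,0,0,0],
    [0,-0.27,0.65,0,0,0,0]
  ]
}}

```text
time_s: 14.15
tool_pos: [0.5233, -0.1678, 0.071]
tool_rot: [180.0, 0.1, -179.9]
force: [-0.1, -0.1, 0.7]
grip_width: 0.0002
grasp_force: 0.0
```

```bash
python3 - <<'E'
from h import *
o=env.get_obs();print(o['tool_pos'],o['tool_rot'],o['force'])
p=o['tool_pos'][:2];c=np.array([.5368,-.2174])
for a in range(100,9,-6):
    w=c+.052*np.array([np.cos(np.radians(a)),np.sin(np.radians(a))]);d=(w-p)/.2;print(a,round(-d[0],3),round(d[1],3))
E
```

```text
[ 0.52328182 -0.16780696  0.07103861] [ 1.79987594e+02  1.49980808e-01 -1.79890365e+02] [-0.14326442 -0.07252499  0.7102349 ]
100 -0.022 0.008
94 -0.049 0.011
88 -0.077 0.012
82 -0.104 0.01
76 -0.13 0.004
70 -0.157 -0.004
64 -0.182 -0.014
58 -0.205 -0.027
52 -0.228 -0.043
46 -0.248 -0.061
40 -0.267 -0.081
34 -0.283 -0.103
28 -0.297 -0.126
22 -0.309 -0.151
16 -0.318 -0.176
10 -0.324 -0.203
```

Emit:
{"fn": "apply_moves", "kwargs": {
  "moves": [
    [-0.022,0.008,0,0,0,0,0],
    [-0.049,0.011,0,0,0,0,0],
    [-0.077,0.012,0,0,0,0,0],
    [-0.104,0.01,0,0,0,0,0],
    [-0.13,0.004,0,0,0,0,0],
    [-0.157,-0.004,0,0,0,0,0],
    [-0.182,-0.014,0,0,0,0,0],
    [-0.205,-0.027,0,0,0,0,0],
    [-0.228,-0.043,0,0,0,0,0],
    [-0.248,-0.061,0,0,0,0,0],
    [-0.267,-0.081,0,0,0,0,0],
    [-0.283,-0.103,0,0,0,0,0],
    [-0.297,-0.126,0,0,0,0,0],
    [-0.309,-0.151,0,0,0,0,0],
    [-0.318,-0.176,0,0,0,0,0],
    [-0.318,-0.176,0,0,0,0,0],
    [-0.318,-0.176,0,0,0,0,0]
  ]
}}

```text
time_s: 15.85
tool_pos: [0.5847, -0.2019, 0.0684]
tool_rot: [179.8, -0.2, -179.9]
force: [-2.5, 4.7, -1.5]
grip_width: 0.0006
grasp_force: 2.2
```

```bash
python3 - <<'E'
from h import *
o=env.get_obs();print(o['tool_pos'],o['force'])
p=o['tool_pos'][:2]-[.5368,-.2174];print(np.linalg.norm(p),np.degrees(np.arctan2(p[1],p[0])))
im=save('scene','s6.png')[:,:,::-1]
cv2.imwrite('pics/s6z.png',cv2.resize(im[180:290,290:410],(600,550),interpolation=cv2.INTER_CUBIC))
E
```

```text
[ 0.58469984 -0.20192839  0.06843249] [-2.48937268  4.73164529 -1.49138512]
0.050336518943576415 17.900421335065978
```

View pics/s6z.png

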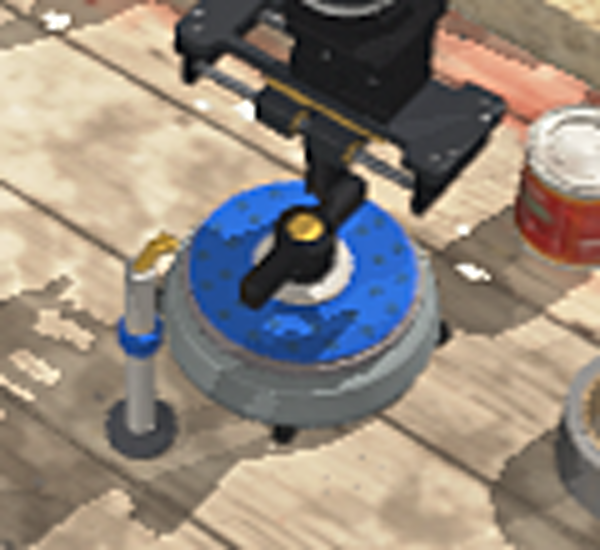

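The fingers push the far wing and the bar is turning, with about 5 N and no stop yet. I'll continue in small steps.

Emit:
{"fn": "apply_moves", "kwargs": {
  "moves": [
    [-0.0045,-0.0175,0,0,0,0,0],
    [-0.0075,-0.0355,0,0,0,0,0],
    [-0.0095,-0.0535,0,0,0,0,0],
    [-0.0095,-0.0535,0,0,0,0,0],
    [-0.0095,-0.0535,0,0,0,0,0]
  ]
}}

```text
time_s: 16.4
tool_pos: [0.5868, -0.2117, 0.0686]
tool_rot: [179.8, -0.1, -179.9]
force: [-2.9, 5.8, -1.8]
grip_width: 0.0002
grasp_force: 2.6
```

Emit:
{"fn": "apply_moves", "kwargs": {
  "moves": [
    [0,-0.018,0,0,0,0,0],
    [0,-0.036,0,0,0,0,0],
    [0,-0.036,0,0,0,0,0],
    [0,-0.036,0,0,0,0,0]
  ]
}}

```text
time_s: 16.8
tool_pos: [0.5874, -0.2187, 0.0688]
tool_rot: [179.8, -0.1, -179.9]
force: [-1.5, 6.4, -0.9]
grip_width: 0.0004
grasp_force: 2.6
```

```bash
python3 - <<'E'
from h import *
o=env.get_obs();print(o['tool_pos'],o['force'])
im=save('top','t7.png')[:,:,::-1]
cv2.imwrite('pics/t7z.png',cv2.resize(im[160:260,330:430],(600,600),interpolation=cv2.INTER_CUBIC))
E
```

```text
[ 0.58740122 -0.21867543  0.06876938] [-1.54402833  6.41438968 -0.94881952]
```

Emit:
{"fn": "apply_moves", "kwargs": {
  "moves": [
    [0.002,-0.018,0,0,0,0,0],
    [0.005,-0.036,0,0,0,0,0],
    [0.005,-0.036,0,0,0,0,0],
    [0.005,-0.036,0,0,0,0,0]
  ]
}}

```text
time_s: 17.25
tool_pos: [0.5872, -0.2202, 0.0687]
tool_rot: [179.3, -0.1, -179.7]
force: [-2.3, 15.0, 2.2]
grip_width: 0.0006
grasp_force: 6.4
```

The force jumped to 15 N with no travel, so the knob is at its stop. I'll back off, rise and check.

Emit:
{"fn": "apply_moves", "kwargs": {
  "moves": [
    [0,0.1,0,0,0,0,0],
    [0,0.15,0,0,0,0,0],
    [0,0.15,-0.2,0,0,0,0],
    [0,0.15,-0.4,0,0,0,0],
    [0,0.15,-0.65,0,0,0,0],
    [0,0.35,-0.7,0,0,0,0],
    [0,0.6,-0.7,0,0,0,0],
    [0,0.8,-0.7,0,0,0,0],
    [0,0.8,-0.7,0,0,0,0],
    [0,0.8,-0.7,0,0,0,0],
    [0,0.8,-0.7,0,0,0,0]
  ]
}}

```text
time_s: 18.35
tool_pos: [0.5865, -0.0712, 0.2099]
tool_rot: [-179.9, 0.1, 179.9]
force: [-0.3, -0.5, -0.2]
grip_width: 0.0001
grasp_force: 0.0
```

```bash
python3 - <<'E'
from h import *
o=env.get_obs();print(o['tool_pos'],o['force'],o['time_s'])
im=save('top','t8.png')[:,:,::-1]
cv2.imwrite('pics/t8z.png',cv2.resize(im[120:300,140:480],(800,424),interpolation=cv2.INTER_CUBIC))
E
```

```text
[ 0.58647331 -0.07118113  0.20991057] [-0.30796278 -0.48327262 -0.1698463 ] 18.35
```

View pics/t8z.png

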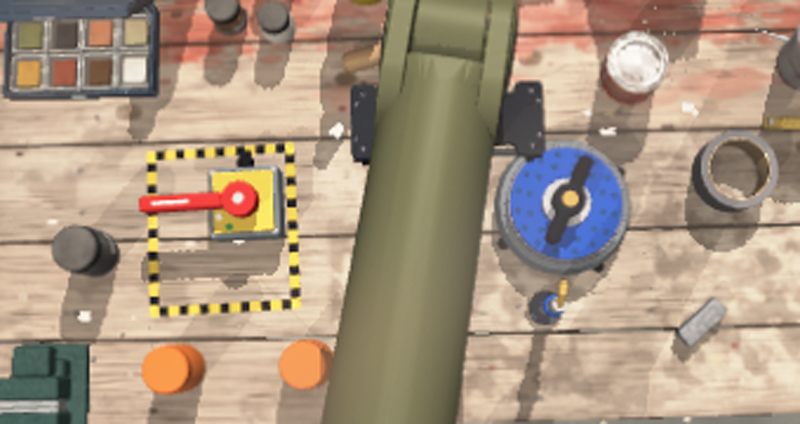

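The bar now lies at about -22° in the world, from (585,160) to (552,240). That is an 80° turn, which fits the stop. The handle is at OFF, the jar is outside the tape, and the robot touches nothing.

```bash
python3 -c "
from h import *
print(env.sign_off())"
```

```text
the job is handed in; nothing more can be done
None
```

I moved the jar upright outside the tape, turned the isolator to OFF, then turned the lap knob clockwise to its loose stop, and handed the job in; the hand-in returned no verdict.

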